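Snap the bench timer onto the crossbar

ROBOT

A 6-joint arm with a two-finger parallel gripper is mounted at the origin on the work surface. World frame = base frame: x ahead of the robot, y to its left, z up, the work surface at z = 0. Lengths are in m, angles in rad, forces in N, time in s.
With the tool pointing down it reaches from about 0.25 to 0.725 m from the base axis. Payload 9.7 kg.
Tool frame: the origin (TCP) lies on the centre line of the jaws, within the pads' length; the fingertips stand 14 mm ahead of it and the grasp point (between the pads) lies 5 mm behind it; z points along the fingers, y is the direction in which the jaws open and shut (so a half turn about z gives the same grasp; the last joint's range is limited). The gripper opens to 85 mm and grips with 20 to 120 N. Pads are 22 mm wide; open, the fingers measure 114 mm over their backs; the gripper's body (76 mm by 85 mm) begins 54 mm behind the grasp point. The pads swing forward as they close: fully open they stand 13 mm farther back than shut.
Start: joints at [1.19, 0.087, 0.176, 1.66, 0, 1.571], TCP at [0.204, 0.511, 0.245] pointing down, gripper open.
Joint ranges: [-3.13, 3.13], [-0.85, 1.81], [-1.15, 1.24], [-2.2, 2.28], [-1.44, 1.52], [-3.14, 3.14]. Speed limits (rad/s): [2.22, 2.22, 2.57, 3.14, 3.14, 3.14].

INTERFACE

Orientations are given as a unit quaternion [w, x, y, z].
In Python, from cell import env, imaging, boxes_of, landmark_of gives the robot as it stands.
- The arm moves only by the tool apply_moves, never from a script. Its argument "plan" is a list of rows, each an object with "slide": the shift along the tool's x, y, z in cm, a list of three; "rotation": the turn, a rotation vector about the tool's x, y, z in degrees, a list of three; "gripper": the opening, from 0 (shut) to 1 (fully open). A call has 1 to 5 rows; each row is the pose to reach, as a shift and turn from the pose commanded when the call began, along the tool's axes at that moment; what a row does not reach only later rows make up. A row lasts 1/12 s, in which the tool goes at most 41.7 mm and 7.16 degrees, less where a joint would pass 70% of its speed; a pose out of reach is approached as far as the arm can. A call with a gripper value outside its range is refused whole. The fingers move at their own pace and stop on an object; "grip_force" is the grip in N (left out, the last holds). Time passes only in rows, so rows that repeat a pose let the fingers close. It gives the time, the measured TCP pose, the force and the opening at its end, in the units of the state.
- env.sense(): the state, without advancing time (a new reading comes with each control period).
- imaging.read_camera(name): name is "scene" or "side" or "wrist"; returns a dict with "frame" (480x640x3 uint8, blue, green, red), "fx", "fy", "cx", "cy" (pixels), "R" (3x3) and "t" (3): a world point X has camera coordinates R X + t. Camera axes: x right, y down, z forward; pixel columns grow to the right and rows downward; lengths in m; the calibration is good to about 2 mm. A picture is of the moment at which its call begins. There is no depth.
- env.close_job(): hands the job in, once; it reports no verdict.
Trained networks look in a picture, given as the dict that the camera call returned (one of the last four; its "shot" number tells which), for a name from the list of things; names that differ only in an ending like _2 or _b are one class to them, and where a whole thing is asked for, a point or a joint stands for the part that bears it (a point fixed in the world has none). Each returns a list of dicts, best first, with "conf" (0 to 1); they miss things now and then, are a little off and sometimes report something else, mostly with a low value. They report only what shows in the picture. A call takes as long as a camera call.
- boxes_of(target, picture): "point" ([column, row] in pixels, amid what is visible of it).
- landmark_of(target, picture): "point" ([column, row] in pixels: a listed point, or the origin of a listed thing).
The state is a dict: "t": time; "joint_positions": joint angles; "qd": joint speeds; "joint_torque": joint torques, N m; "tool_pos": TCP position; "tcp_rot": TCP orientation; "wrist_force": force on the tool from outside, world axes, zero at the start; "torque": the same for the moment, N m; "finger_gap": finger opening in m.
Only numpy, scipy, OpenCV 4.12 (cv2) and the standard library are available. Lean on these libraries where they do the work, as an engineer would, in place of code of your own. Each camera call takes 0.05 s, during which the arm holds its last target. There are 200 camera calls.

TASK

Hang the bench timer on the crossbar of the steel stand. Take it by the tab above its snap hook, push the hook down over the bar, never loading it beyond about 20 N, until the bar is in and the sprung gate flicks shut below it; then tug it upwards against the shut gate with about 12 N for a second to prove that it has caught. Lower it again, let it hang freely from the bar and leave the other things on the bench alone.

Things in the scene. Friction and masses are not known exactly. Their poses are not given: they have to be found in the camera images.
- timer_tab (a point): Centre of the grey grip tab on top of the hook of the loose bench timer (about 0.2 kg, 155 mm tall, starts upright on the bench). Tab: 14 mm along x, 24 mm along y, 36 mm high. Timer axes, same for all its points: z up; y across the case (the bar runs along y when hooked); x from the hook's nose towards strap and case. The hook hangs straight below the tab, its mouth facing down.
- timer_case (a point): Centre of the timer's white case, 22 (x) x 64 (y) x 60 (z) mm, dark blank screen on its -x face. It lies 25 mm to +x of the tab and 107 mm below its centre. From its top a steel strap, 5 mm thick and 14 mm wide, rises to the hook.
- timer_seat (a point): Where the bar's axis lies when the bar is fully home in the hook: 29 mm below timer_tab. The hook's crown is a shallow roof whose two faces touch the bar there, the nose's inner face 9 mm to -x, the strap's inner face 9 mm to +x. With the bar under this point and the hook upright, the gate meets the bar when this point is about 31 mm above the bar's axis and flicks shut when it is 3 to 7 mm above; the crown then stops the hook.
- hook_mouth (a point): Level of the nose's lower end, mid-mouth: 34 mm below timer_seat. The mouth is flared here (nose out to 15 mm to -x, strap bent back to +x), a lead-in of about 4 mm either way. The case's front face, 14 mm below this point and lower, is 14 mm to +x, so the bar can come up into the mouth from straight below.
- gate (a joint): Sprung gate closing the mouth: a 17 mm steel flap hinged on the strap 24 mm below timer_seat. 0 = shut (level, tip at the nose); it swings up into the hook only, 1.4 rad = wide open. The bar opens it with about 4 to 9 N. It flicks back to 0 once the bar is past. Pulled up with the gate shut, the hook stops with timer_seat about 19.5 mm above the bar's axis.
- bar_nominal (a point): Middle of the stand's level 10 mm round steel crossbar, which runs along this point's y (z up), at its nominal height of 170 mm over the bench. The bar is clamped by hand: it truly lies up to 6 mm higher or lower than this point (straight above or below), unmeasured, and it stays there: find it by feel. Two posts 200 mm apart, 190 mm high, with 20 mm clamp blocks, on a base 110 x 230 x 12 mm.
- stand: The stand, its origin under the middle of its base, same axes as bar_nominal. A small clear cuvette stands on the base near one post. The timer's case may be on either side of the bar; once let go it leans 15 to 20 degrees, its case swinging in under the bar.

How it is judged:
By the outcome, as a careful person would: the job done as asked, in the order asked, and still so for the second after the job is handed in, with the robot touching nothing.
It also fails if it takes over 72 s, if anything falls off the work surface, if the arm or the gripper's body presses on something with over 40 N, if the wrist force passes 120 N, or if a joint passes its speed limit or range.

## Working session

There is one attempt and no reset: what is moved stays moved. The work goes in short steps, Python scripts to look and compute and a tool call to move; the robot and the scene stay as the last step left them, time stands still between calls to the robot, and variables do not carry over. Pictures are saved under pics/ and viewed, about 8 in all and at most 12, crops included, and the job is handed in when it is done.

Besides the shell and the picture viewer there is one more tool, called after "Emit:" by a JSON object that holds its "method" and its "body", one argument or row to a line. apply_moves: Moves the arm, as the interface text tells. Its arguments: {"type":"object","properties":{"plan":{"type":"array"},"grip_force":{"type":"number"}},"required":["plan"]}

```bash
mkdir -p pics; ls
cat > h.py <<'E'
import sys; sys.path.insert(0,'.')
import numpy as np, cv2
from cell import env, imaging, boxes_of, landmark_of
def tri(obs):
    A=[];b=[]
    for p,(u,v) in obs:
        R=np.array(p['R']);t=np.array(p['t'])
        x=(u-p['cx'])/p['fx'];y=(v-p['cy'])/p['fy']
        for r,s in((R[0]-x*R[2],x*t[2]-t[0]),(R[1]-y*R[2],y*t[2]-t[1])): A.append(r);b.append(s)
    X,res,_,_=np.linalg.lstsq(np.array(A),np.array(b),rcond=None)
    e=[np.round(proj(p,X)-np.array(uv),1).tolist() for p,uv in obs]
    return X,e
def proj(p,X):
    c=np.array(p['R'])@X+np.array(p['t']);return np.array([p['fx']*c[0]/c[2]+p['cx'],p['fy']*c[1]/c[2]+p['cy']])
E
python3 - <<'E'
from h import *
P={n:imaging.read_camera(n) for n in('scene','side','wrist')}
for n,p in P.items():
    cv2.imwrite(f'pics/a_{n}.png',p['frame'])
    print(n,'cam at',np.round(-np.array(p['R']).T@np.array(p['t']),3), p['fx'])
for k in('timer_tab','timer_case','timer_seat','hook_mouth','bar_nominal','stand'):
    o=[]
    for n,p in P.items():
        l=landmark_of(k,p); print(k,n,[(np.round(d['point'],1).tolist(),round(d['conf'],2)) for d in l[:3]])
        if l and n!='wrist':o.append((p,l[0]['point']))
    if len(o)>1: X,e=tri(o);print('  ',np.round(X,4),e)
s=env.sense();print({k:np.round(v,3).tolist() for k,v in s.items()})
E
```

```text
pics
scene cam at [0.714 0.52  0.922] 590.8511014366738
side cam at [0.275 0.396 0.689] 513.8808355050317
wrist cam at [0.143 0.534 0.373] 398.06021972254166
timer_tab scene []
timer_tab side [([259.5, 347.9], 0.64)]
timer_tab wrist []
timer_case scene [([355.0, 374.7], 0.96)]
timer_case side [([250.0, 374.9], 0.56)]
timer_case wrist []
   [0.5409 0.178  0.0208] [[-0.9, -2.6], [-1.6, 2.7]]
timer_seat scene [([370.8, 345.2], 0.56)]
timer_seat side [([258.8, 360.6], 0.9)]
timer_seat wrist []
   [0.5166 0.1736 0.0935] [[0.5, 1.4], [0.8, -1.5]]
hook_mouth scene [([289.1, 190.2], 0.73), ([370.8, 355.0], 0.67)]
hook_mouth side [([261.7, 369.6], 0.56)]
hook_mouth wrist []
   [0.5298 0.1431 0.2864] [[77.9, 73.5], [-8.7, -128.5]]
bar_nominal scene [([285.2, 133.2], 0.97)]
bar_nominal side [([402.3, 140.9], 0.76)]
bar_nominal wrist []
   [ 0.5444 -0.2372  0.1646] [[0.0, -1.5], [-0.9, 1.3]]
stand scene [([290.6, 192.1], 0.57)]
stand side [([388.9, 214.9], 0.57)]
stand wrist []
   [ 0.5414 -0.2257  0.0072] [[0.0, 0.4], [0.2, -0.4]]
{'t': 1.05, 'joint_positions': [1.19, 0.087, 0.176, 1.66, -0.0, 1.571], 'qd': [-0.002, -0.0, 0.002, -0.001, 0.0, -0.0], 'joint_torque': [0.002, -52.012, 46.486, 0.002, 0.0, 0.0], 'tool_pos': [0.204, 0.511, 0.245], 'tcp_rot': [0.0, 0.189, 0.982, 0.0], 'wrist_force': [-0.355, -0.465, 0.084], 'torque': [-0.053, -0.012, -0.017], 'finger_gap': 0.086}
```

View pics/a_scene.png

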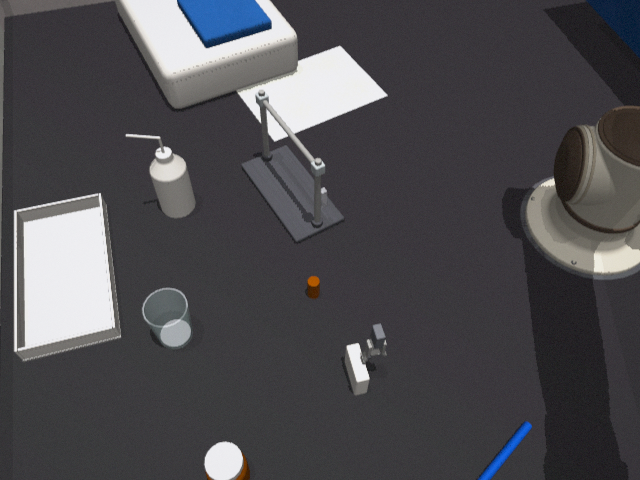

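View pics/a_side.png

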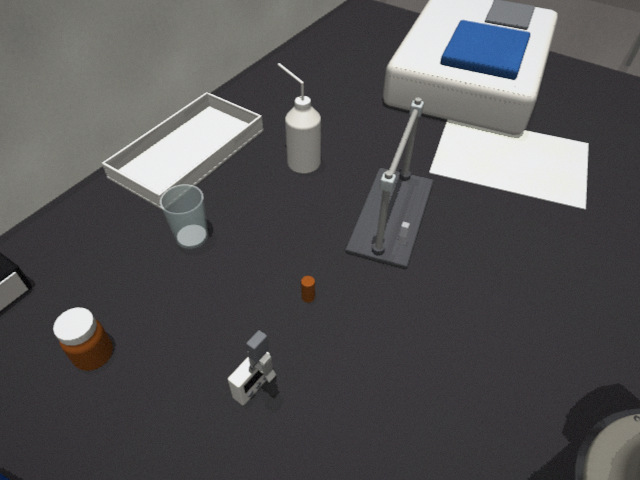

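Scene: timer with tab at about (379,335), case (357,370); stand bar from (262,98) to (318,165), cuvette (323,195). Side: tab (258,344), case (251,378); posts (418,101) and (389,180), cuvette (404,232). The timer's nose points towards the robot.

Run:
```python
from h import *
P={n:imaging.read_camera(n) for n in('scene','side')}
s,d=P['scene'],P['side']
for n,a,b in(('tab',(379,336),(258,345)),('posttop_near',(319,161),(389.5,176)),('posttop_far',(261.5,93.5),(418,102)),('base c1',(343,217),(405,262)),('base c2',(297,240),(349,250)),('base c3',(242,167),(382,170)),('cuv',(323,191),(405.5,226))):
    X,e=tri([(s,a),(d,b)]);print(n,np.round(X,4),e)
# zoomed crops for detail
a=cv2.resize(s['frame'][315:405,325:405],None,fx=5,fy=5,interpolation=cv2.INTER_CUBIC)
b=cv2.resize(d['frame'][325:415,220:290],None,fx=5,fy=5,interpolation=cv2.INTER_CUBIC)
cv2.imwrite('pics/b.png',np.hstack([a,b]))
```

```text
tab [0.5112 0.1785 0.1395] [[-0.3, -0.9], [-0.6, 1.0]]
posttop_near [ 0.5111 -0.1353  0.1833] [[0.0, 0.3], [0.2, -0.3]]
posttop_far [ 0.5653 -0.3298  0.1812] [[0.0, -0.5], [-0.3, 0.4]]
base c1 [ 0.461  -0.1333  0.0168] [[-0.1, -0.8], [-0.5, 0.8]]
base c2 [ 0.5584 -0.1141  0.0018] [[-0.1, -0.4], [-0.2, 0.4]]
base c3 [ 0.619  -0.3327 -0.0031] [[-0.0, -1.5], [-0.9, 1.3]]
cuv [ 0.4885 -0.1784  0.0499] [[-0.0, -0.2], [-0.1, 0.2]]
```

View pics/b.png

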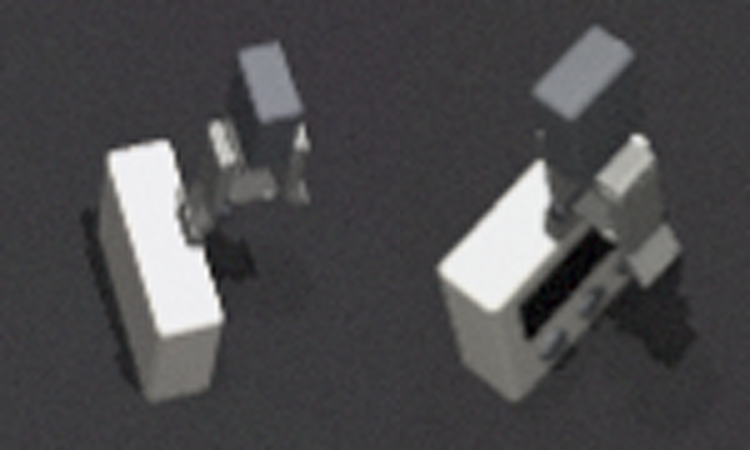

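Scene crop (left): case top corners and tab top corners are clear; side crop (right): screen face looks down-right, tab top quad clear. I fit the poses from these corners.

Run:
```python
from h import *
from scipy.optimize import least_squares
P={n:imaging.read_camera(n) for n in('scene','side')}
S=lambda c,r:('scene',(c/5+325,r/5+315)); D=lambda c,r:('side',((c-400)/5+220,r/5+325))
o=[((36,-32,60),S(108,152)),((14,-32,60),S(168,140)),((14,32,60),S(222,320)),((36,32,60),S(160,335)),
((7,-12,155),S(238,48)),((-7,-12,155),S(278,42)),((-7,12,155),S(303,112)),((7,12,155),S(262,122)),
((14,32,60),D(490,308)),((36,32,60),D(438,268)),((-7,12,155),D(572,118)),((7,12,155),D(532,92)),((7,-12,155),D(598,26)),((-7,-12,155),D(635,50))]
def T(q,p):
    c,s=np.cos(q[2]),np.sin(q[2]);x,y,z=np.array(p)/1000
    return np.array([q[0]+c*x-s*y,q[1]+s*x+c*y,z+q[3]])
def fit(o,q0):
    f=lambda q:np.concatenate([proj(P[n],T(q,p))-np.array(uv) for p,(n,uv) in o])
    r=least_squares(f,q0,loss='soft_l1');print(np.round(r.x,4),'yaw',round(np.degrees(r.x[2]),1));print(np.round(f(r.x).reshape(-1,2),1).tolist());return r.x
fit(o,[.51,.178,.25,0])
b=[((-55,115,12),('scene',(343,216))),((55,115,0),('scene',(297,240))),((55,-115,12),('scene',(242,167))),
((-55,115,0),('side',(405,262))),((55,115,0),('side',(349,250))),((55,-115,12),('side',(382,170))),
((0,100,190),('scene',(319,161))),((0,-100,190),('scene',(261.5,93.5))),((0,100,190),('side',(389.5,176))),((0,-100,190),('side',(418,102)))]
fit(b,[.54,-.233,.27,0])
```

```text
[ 0.512   0.1774 -0.0491 -0.0033] yaw -2.8
[[-1.0, -0.8], [0.2, -1.2], [0.6, -0.3], [-0.7, -0.2], [-0.8, -0.1], [0.4, -0.8], [0.2, -0.2], [-0.9, -0.2], [0.6, 1.7], [-1.2, 0.2], [-0.2, 1.5], [-1.0, 0.2], [-0.6, -0.5], [0.7, 0.9]]
[ 0.5383 -0.238   0.2679 -0.0112] yaw 15.4
[[1.2, 1.2], [-1.0, 4.4], [-1.7, -3.1], [2.9, 9.5], [-2.2, 5.1], [-1.5, -1.1], [-1.5, -0.4], [-0.1, -1.1], [1.5, -0.5], [1.1, 0.5]]
```

Emit:
{"method": "apply_moves", "body": {
  "plan": [
    {"slide": [-8,-4,-1.5],"rotation": [0,0,14],"gripper": 1},
    {"slide": [-16,-8,-3],"rotation": [0,0,28],"gripper": 1},
    {"slide": [-24,-12,-4.5],"rotation": [0,0,42],"gripper": 1},
    {"slide": [-32,-16,-6],"rotation": [0,0,56],"gripper": 1},
    {"slide": [-41,-19.6,-7],"rotation": [0,0,71],"gripper": 1}
  ]
}}

```text
t: 1.67
tool_pos: [0.3425, 0.3561, 0.2796]
tcp_rot: [0.0, 0.484, 0.875, 0.0]
wrist_force: [0.8, 0.3, 0.7]
finger_gap: 0.0854
```

```bash
cat > rel.py <<'E'
from h import *
from scipy.spatial.transform import Rotation as Ro
def rot(): q=env.sense()['tcp_rot'];return Ro.from_quat([q[1],q[2],q[3],q[0]])
def rel(pos,ydeg):
    """slide(cm), rotvec(deg) from the present measured pose to pos, tool z down, tool y at ydeg in world"""
    s=env.sense();R=rot();a=np.radians(ydeg);y=np.array([np.cos(a),np.sin(a),0]);z=np.array([0,0,-1.])
    G=Ro.from_matrix(np.c_[np.cross(y,z),y,z])
    print('pos',np.round(s['tool_pos'],4),'t',round(s['t'],2),'gap',round(s['finger_gap'],4),'F',np.round(s['wrist_force'],2))
    print('slide',np.round(R.inv().apply(np.array(pos)-s['tool_pos'])*100,2),'rot',np.round((R.inv()*G).as_rotvec(degrees=True),2))
E
python3 -c "
from rel import *
rel([.512,.177,.32],-2.8)"
```

```text
pos [0.3425 0.3561 0.2796] t 1.67 gap 0.0854 F [0.85 0.3  0.7 ]
slide [-24.17   4.86  -4.04] rot [ 4.000e-02 -2.000e-02  3.486e+01]
```

Emit:
{"method": "apply_moves", "body": {
  "plan": [
    {"slide": [-4.8,1,-0.8],"rotation": [0,0,7],"gripper": 1},
    {"slide": [-9.6,2,-1.6],"rotation": [0,0,14],"gripper": 1},
    {"slide": [-14,3,-2.4],"rotation": [0,0,21],"gripper": 1},
    {"slide": [-19,4,-3.2],"rotation": [0,0,28],"gripper": 1},
    {"slide": [-24,4.9,-4],"rotation": [0,0,35],"gripper": 1}
  ]
}}

```text
t: 2.08
tool_pos: [0.4859, 0.2082, 0.3132]
tcp_rot: [0.0, 0.725, 0.688, 0.0]
wrist_force: [0.1, 1.6, -0.6]
finger_gap: 0.0853
```

Run:
```python
from rel import *
rel([.512,.177,.32],-2.8)
w=imaging.read_camera('wrist');cv2.imwrite('pics/w1.png',w['frame'])
print(proj(w,np.array([.512,.1774,.155])),'cam',-np.array(w['R']).T@w['t'],np.array(w['R'])[2])
for k in('timer_tab','timer_case','bar_nominal'):print(k,[(np.round(d['point'],1).tolist(),round(d['conf'],2)) for d in landmark_of(k,w)])
```

```text
pos [0.4859 0.2082 0.3132] t 2.08 gap 0.0853 F [ 0.13  1.63 -0.62]
slide [-2.98  2.77 -0.68] rot [ 0.03 -0.02 -0.18]
[352.43420781 260.90436147] cam [0.48818588 0.27194212 0.44123642] [-0.01269652 -0.25781309 -0.96611139]
timer_tab [([350.1, 254.5], 0.66)]
timer_case [([366.6, 225.6], 0.76), ([348.8, 241.9], 0.21)]
bar_nominal []
```

View pics/w1.png

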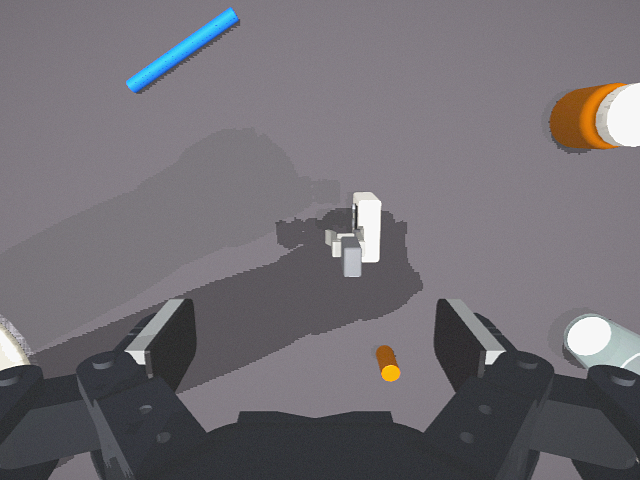

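Wrist view: tab top centre at about (352,262), which fits the prediction (352,261); the fit is confirmed within about 1–2 mm. Going on to hover.

Emit:
{"method": "apply_moves", "body": {
  "plan": [
    {"slide": [-3,2.8,0],"rotation": [0,0,0],"gripper": 1},
    {"slide": [-3,2.8,0],"rotation": [0,0,0],"gripper": 1},
    {"slide": [-3,2.8,0],"rotation": [0,0,0],"gripper": 1},
    {"slide": [-3,2.8,0],"rotation": [0,0,0],"gripper": 1}
  ]
}}

```text
t: 2.62
tool_pos: [0.5107, 0.1796, 0.3125]
tcp_rot: [-0.0, 0.723, 0.691, -0.0]
wrist_force: [-0.2, -0.1, 0.2]
finger_gap: 0.0853
```

```bash
python3 -c "
from rel import *
rel([.512,.177,.136],-2.8)
w=imaging.read_camera('wrist')
for k in('timer_tab','timer_case','timer_seat'):
  l=landmark_of(k,w);X={'timer_tab':[.512,.1774,.137],'timer_case':[.537,.176,.03],'timer_seat':[.512,.177,.108]}[k]
  print(k,[(np.round(d['point'],1).tolist(),round(d['conf'],2)) for d in l[:2]],proj(w,np.array(X)))
"
```

```text
pos [0.5107 0.1796 0.3125] t 2.62 gap 0.0853 F [-0.18 -0.09  0.2 ]
slide [-0.25  0.16 17.65] rot [-0.03 -0.01  0.25]
timer_tab [([320.2, 223.0], 0.86)] [317.85032268 220.66336677]
timer_case [([338.6, 200.2], 0.74)] [341.22249857 199.07564476]
timer_seat [] [317.63283352 213.87261615]
```

Emit:
{"method": "apply_moves", "body": {
  "plan": [
    {"slide": [-0.2,0.2,4],"rotation": [0,0,0],"gripper": 1},
    {"slide": [-0.2,0.2,8],"rotation": [0,0,0],"gripper": 1},
    {"slide": [-0.2,0.2,12],"rotation": [0,0,0],"gripper": 1},
    {"slide": [-0.2,0.2,15],"rotation": [0,0,0],"gripper": 1},
    {"slide": [-0.2,0.2,16],"rotation": [0,0,0],"gripper": 1}
  ]
}}

```text
t: 3.23
tool_pos: [0.5109, 0.1765, 0.1477]
tcp_rot: [-0.001, 0.723, 0.691, -0.003]
wrist_force: [-0.7, -0.1, 0.0]
finger_gap: 0.0855
```

```bash
python3 -c "
from rel import *
rel([.512,.177,.137],-2.8)
w=imaging.read_camera('wrist');cv2.imwrite('pics/w2.png',w['frame'])
"
```

```text
pos [0.5109 0.1765 0.1477] t 3.23 gap 0.0855 F [-0.66 -0.1   0.03]
slide [0.06 0.11 1.07] rot [-0.33  0.13  0.23]
```

View pics/w2.png

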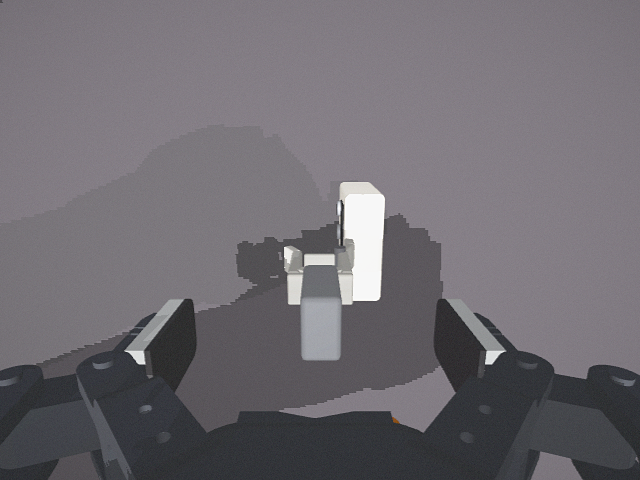

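Wrist view: tab top spans columns 302–341 (centre 321), midway between pads (196–436), edges parallel to the pads. Descend and close.

Emit:
{"method": "apply_moves", "body": {
  "plan": [
    {"slide": [0,0.1,1.1],"rotation": [0,0,0],"gripper": 1},
    {"slide": [0,0.1,1.1],"rotation": [0,0,0],"gripper": 0.5},
    {"slide": [0,0.1,1.1],"rotation": [0,0,0],"gripper": 0.25},
    {"slide": [0,0.1,1.1],"rotation": [0,0,0],"gripper": 0.1},
    {"slide": [0,0.1,1.1],"rotation": [0,0,0],"gripper": 0.05}
  ],
  "grip_force": 50
}}

```text
t: 3.7
tool_pos: [0.515, 0.1768, 0.1431]
tcp_rot: [0.0, 0.723, 0.691, 0.001]
wrist_force: [-0.2, -0.6, -0.4]
finger_gap: 0.0388
```

Emit:
{"method": "apply_moves", "body": {
  "plan": [
    {"slide": [0,0,0],"rotation": [0,0,0],"gripper": 0},
    {"slide": [0,0,0],"rotation": [0,0,0],"gripper": 0},
    {"slide": [0,0,0],"rotation": [0,0,0],"gripper": 0},
    {"slide": [0,0,0],"rotation": [0,0,0],"gripper": 0},
    {"slide": [0,0,0],"rotation": [0,0,0],"gripper": 0}
  ]
}}

```text
t: 4.12
tool_pos: [0.5143, 0.1767, 0.1422]
tcp_rot: [0.0, 0.723, 0.691, 0.0]
wrist_force: [-2.9, -0.5, 5.1]
finger_gap: 0.0136
```

```bash
python3 -c "
from rel import *
rel([.512,.177,.32],-2.8)"
```

```text
pos [0.5143 0.1767 0.1422] t 4.12 gap 0.0136 F [-2.9  -0.51  5.05]
slide [  0.03  -0.22 -17.78] rot [ 0.03 -0.02  0.17]
```

Emit:
{"method": "apply_moves", "body": {
  "plan": [
    {"slide": [0,0,-1],"rotation": [0,0,0],"gripper": 0},
    {"slide": [0,0,-3],"rotation": [0,0,0],"gripper": 0},
    {"slide": [0,0,-6],"rotation": [0,0,0],"gripper": 0},
    {"slide": [0,0,-9],"rotation": [0,0,-4],"gripper": 0},
    {"slide": [0,0,-12],"rotation": [0,0,-9],"gripper": 0}
  ]
}}

```text
t: 4.53
tool_pos: [0.5139, 0.1764, 0.2629]
tcp_rot: [-0.0, 0.666, 0.746, -0.0]
wrist_force: [0.4, 0.3, -2.7]
finger_gap: 0.0128
```

Emit:
{"method": "apply_moves", "body": {
  "plan": [
    {"slide": [-2,0,-3],"rotation": [0,0,-4],"gripper": 0},
    {"slide": [-5,0,-6],"rotation": [0,0,-9],"gripper": 0},
    {"slide": [-8,0,-9],"rotation": [0,0,-9],"gripper": 0},
    {"slide": [-10,0,-10],"rotation": [0,0,-9],"gripper": 0},
    {"slide": [-10,0,-10],"rotation": [0,0,-9],"gripper": 0}
  ]
}}

```text
t: 4.95
tool_pos: [0.526, 0.074, 0.3652]
tcp_rot: [0.002, 0.607, 0.794, 0.001]
wrist_force: [-0.3, 1.3, -2.0]
finger_gap: 0.0133
```

Run:
```python
from rel import *
rel([.565,-.10,.36],15.4)
P={n:imaging.read_camera(n) for n in('scene','side','wrist')}
s=env.sense();R=rot();print(R.as_matrix()[:,1],s['tool_pos'])
tb=s['tool_pos']+np.array([0,0,-.005])
for k,off in(('timer_tab',0),('timer_case',0),('bar_nominal',0),('stand',0)):
    o=[]
    for n,p in P.items():
        l=landmark_of(k,p); print(k,n,[(np.round(d['point'],1).tolist(),round(d['conf'],2)) for d in l[:2]],np.round(proj(p,tb),1) if k=='timer_tab' else '')
        if l and l[0]['conf']>.5:o.append((p,l[0]['point']))
    if len(o)>1: X,e=tri(o);print('  ',np.round(X,4),e)
cv2.imwrite('pics/w3.png',P['wrist']['frame'])
```

```text
pos [0.526  0.074  0.3652] t 4.95 gap 0.0133 F [-0.32  1.28 -1.96]
slide [-17.81  -0.8    0.55] rot [ 0.25  0.11 -0.2 ]
[ 9.64410464e-01  2.64408652e-01 -7.22365210e-04] [0.52544015 0.07720726 0.36113574]
timer_tab scene [([356.4, 184.6], 0.96)] [357.7 189.8]
timer_tab side [([290.5, 155.9], 0.85)] [291.7 156.8]
timer_tab wrist [([318.1, 312.1], 0.59)] [318.  312.7]
   [0.5257 0.077  0.3598] [[1.3, 3.2], [0.9, -2.1], [0.5, 5.7]]
timer_case scene [([332.7, 246.9], 0.92)] 
timer_case side [([276.9, 221.1], 0.63)] 
timer_case wrist [([352.2, 237.6], 0.92)] 
   [0.5513 0.0796 0.2451] [[2.5, -0.3], [-0.7, 2.0], [4.5, 5.7]]
bar_nominal scene [([285.0, 132.0], 0.81)] 
bar_nominal side [([402.7, 137.6], 0.84)] 
bar_nominal wrist [] 
   [ 0.5448 -0.2362  0.1704] [[0.0, -2.2], [-1.4, 2.0]]
stand scene [([293.1, 194.5], 0.85)] 
stand side [([389.1, 214.9], 0.77)] 
stand wrist [] 
   [ 0.5385 -0.2172  0.0128] [[-0.1, -1.0], [-0.6, 0.9]]
```

View pics/w3.png

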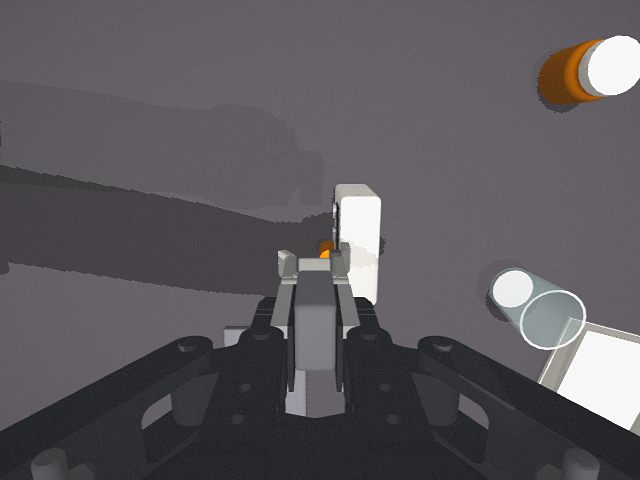

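Wrist view: timer held straight, tab (315,320), case (358,245); stand is still mostly hidden by the gripper (base corner at 230,330). Moving over the stand.

Emit:
{"method": "apply_moves", "body": {
  "plan": [
    {"slide": [-4,-0.8,0],"rotation": [0,0,0],"gripper": 0},
    {"slide": [-8,-1.6,0],"rotation": [0,0,0],"gripper": 0},
    {"slide": [-12,-2.4,0],"rotation": [0,0,0],"gripper": 0},
    {"slide": [-16,-3.2,0],"rotation": [0,0,0],"gripper": 0},
    {"slide": [-20,-4,0],"rotation": [0,0,0],"gripper": 0}
  ]
}}

```text
t: 6.12
tool_pos: [0.5396, -0.1281, 0.3618]
tcp_rot: [0.0, 0.606, 0.795, 0.0]
wrist_force: [1.0, 1.0, -2.6]
finger_gap: 0.0133
```

Emit:
{"method": "apply_moves", "body": {
  "plan": [
    {"slide": [-4,-1,0],"rotation": [0,0,0],"gripper": 0},
    {"slide": [-8,-2,0],"rotation": [0,0,0],"gripper": 0},
    {"slide": [-10.5,-2.7,0],"rotation": [0,0,0],"gripper": 0},
    {"slide": [-10.5,-2.7,0],"rotation": [0,0,0],"gripper": 0},
    {"slide": [-10.5,-2.7,0],"rotation": [0,0,0],"gripper": 0}
  ]
}}

```text
t: 6.53
tool_pos: [0.5414, -0.2363, 0.3609]
tcp_rot: [-0.001, 0.607, 0.794, -0.0]
wrist_force: [0.5, 1.2, -3.2]
finger_gap: 0.0132
```

Run:
```python
from rel import *
rel([.541,-.2355,.36],15.4)
w=imaging.read_camera('wrist');cv2.imwrite('pics/w4.png',w['frame'])
for a in(-1,0,1): print(a,proj(w,np.array([.540-.266*.1*a,-.235+.964*.1*a,.17])),proj(w,np.array([.540-.266*.1*a,-.235+.964*.1*a,.19])))
print([(np.round(d['point'],1).tolist(),round(d['conf'],2)) for d in landmark_of('bar_nominal',w)])
```

```text
pos [ 0.5414 -0.2363  0.3609] t 6.53 gap 0.0132 F [ 0.47  1.15 -3.24]
slide [ 0.08 -0.02  0.09] rot [-0.05 -0.04 -0.19]
-1 [315.53308583 324.57270563] [315.55523466 335.74464406]
0 [315.25099298 212.742778  ] [315.25714063 217.77343587]
1 [314.92020266  81.60773602] [314.90402563  78.02758941]
[([315.9, 210.1], 0.96)]
```

View pics/w4.png

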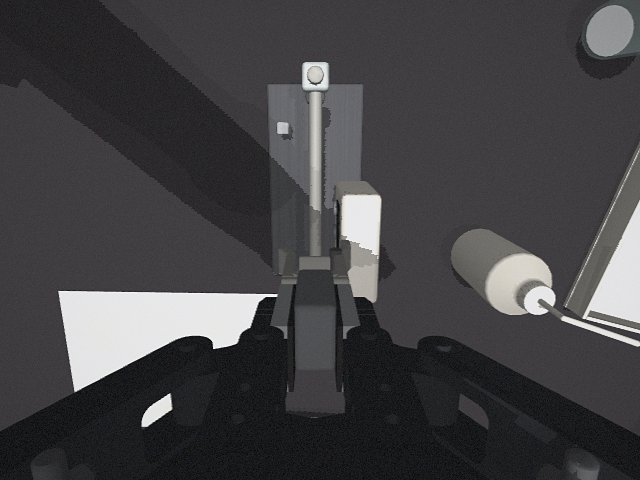

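Wrist view: post knob at (315,75), bar down column 316 to (316,255), tab at (315,320), case right of the bar (358,240). Well aligned; measure it subpixel.

Run:
```python
from rel import *
w=imaging.read_camera('wrist');g=cv2.cvtColor(w['frame'],cv2.COLOR_BGR2GRAY).astype(float)
s=env.sense();R=rot().as_matrix();p=np.array(s['tool_pos'])
pts=[]
for r in range(105,245,10):
    d=np.diff(cv2.GaussianBlur(g[r-2:r+3].mean(0)[None],(3,1),0)[0])[300:332]
    L,Rr=300+d[:16].argmax()+.5+0,316+d[16:].argmin()+.5
    c=(L+Rr)/2+.0
    # ray-plane z=.17
    ray=np.array(w['R']).T@[(c-w['cx'])/w['fx'],(r-w['cy'])/w['fy'],1];o=-np.array(w['R']).T@w['t']
    X=o+ray*(.17-o[2])/ray[2];q=R.T@(X-p);pts.append(q[:2]*1000);print(r,L,Rr,np.round(q[:2]*1000,1))
pts=np.array(pts);k=np.polyfit(pts[:,0],pts[:,1],1);print('slope deg',np.degrees(np.arctan(k[0])),'offset at tool',k[1])
for r in(300,330,355):
    d=np.diff(g[r-2:r+3].mean(0));print(r,'tab edges',[(i,round(d[i])) for i in range(280,350) if abs(d[i])>6])
print('tcp axis px',proj(w,p),proj(w,p+R[:,2]*.19))
```

```text
105 308.5 319.5 [84.5 -2.1]
115 309.5 319.5 [77.2 -1.7]
125 309.5 319.5 [69.9 -1.7]
135 309.5 319.5 [62.4 -1.7]
145 309.5 319.5 [54.8 -1.7]
155 309.5 319.5 [47.2 -1.7]
165 309.5 319.5 [39.4 -1.7]
175 309.5 319.5 [31.6 -1.7]
185 308.5 319.5 [23.6 -2.1]
195 308.5 319.5 [15.5 -2.1]
205 308.5 319.5 [ 7.4 -2.1]
215 308.5 319.5 [-0.9 -2.1]
225 308.5 318.5 [-9.3 -2.5]
235 308.5 318.5 [-17.8  -2.5]
slope deg 0.3994514882336869 offset at tool -2.205279899892194
300 tab edges [(289, -11), (290, -27), (291, -15), (293, 7), (294, 21), (334, -14), (335, -15), (338, 32), (339, 22)]
330 tab edges [(280, 13), (281, 24), (282, 18), (283, 8), (286, -54), (287, -34), (291, -8), (293, 8), (294, 38), (295, 7), (334, -24), (335, -27), (336, 6), (337, 6), (341, -11), (342, 84), (343, 7), (346, -14), (347, -24), (348, -18), (349, -21)]
355 tab edges [(283, 8), (287, 8), (292, -15), (294, 49), (295, 6), (334, -34), (335, -20), (336, 7), (337, 13), (343, -7), (344, 11), (348, 7)]
tcp axis px [318.78083522 320.88926505] [316.59133474 214.37142177]
```

Bar is within about 0.5 mm of the hook's centre plane (tab itself sits 1.4 mm to −y of the tool axis, as does the bar). Descend to just above.

Emit:
{"method": "apply_moves", "body": {
  "plan": [
    {"slide": [0,-0.05,3.5],"rotation": [0,0,0],"gripper": 0},
    {"slide": [0,-0.05,7],"rotation": [0,0,0],"gripper": 0},
    {"slide": [0,-0.05,9.5],"rotation": [0,0,0],"gripper": 0},
    {"slide": [0,-0.05,10.7],"rotation": [0,0,0],"gripper": 0},
    {"slide": [0,-0.05,10.7],"rotation": [0,0,0],"gripper": 0}
  ]
}}

```text
t: 7.1
tool_pos: [0.5403, -0.233, 0.2516]
tcp_rot: [-0.002, 0.605, 0.796, -0.0]
wrist_force: [-1.0, -0.3, -1.4]
finger_gap: 0.0133
```

Emit:
{"method": "apply_moves", "body": {
  "plan": [
    {"slide": [0,0,0],"rotation": [0,0,0],"gripper": 0},
    {"slide": [0,0,0.1],"rotation": [0,0,0],"gripper": 0},
    {"slide": [0,0,0.2],"rotation": [0,0,0],"gripper": 0},
    {"slide": [0,0,0.3],"rotation": [0,0,0],"gripper": 0},
    {"slide": [0,0,0.3],"rotation": [0,0,0],"gripper": 0}
  ]
}}

```text
t: 7.52
tool_pos: [0.5414, -0.2348, 0.2522]
tcp_rot: [0.001, 0.606, 0.795, 0.0]
wrist_force: [0.0, 0.8, -2.4]
finger_gap: 0.0133
```

Run:
```python
from rel import *
rel([.541,-.2355,.24],15.4)
P={n:imaging.read_camera(n) for n in('scene','side','wrist')}
f=lambda n,a,b,c,d,k:cv2.resize(P[n]['frame'][a:b,c:d],(int((d-c)*k),int((b-a)*k)),interpolation=cv2.INTER_CUBIC)
a=f('scene',85,185,245,345,4);b=f('side',80,180,355,455,4)
cv2.imwrite('pics/c1.png',np.hstack([a,b]))
```

```text
pos [ 0.5414 -0.2348  0.2522] t 7.52 gap 0.0133 F [ 0.02  0.77 -2.36]
slide [-0.05 -0.06  1.22] rot [ 0.05  0.04 -0.02]
```

View pics/c1.png

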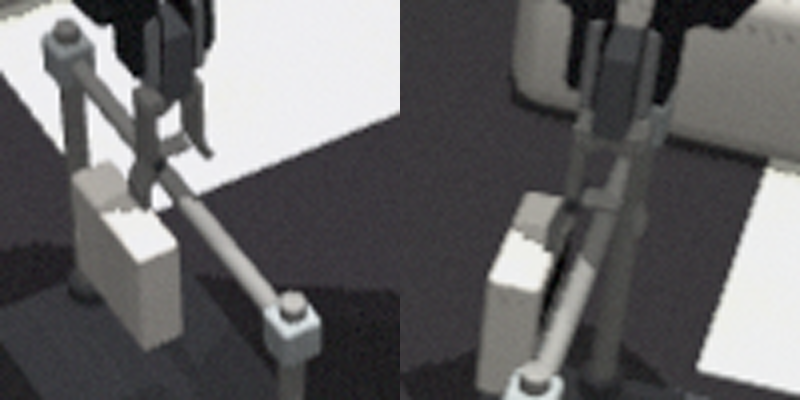

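Crops: bar runs under the hook mouth, the strap and case on its far (left) side, nose on the near side. Continue downwards, watching force (baseline Fz about −2.4 N).

Emit:
{"method": "apply_moves", "body": {
  "plan": [
    {"slide": [0,0,0.15],"rotation": [0,0,0],"gripper": 0},
    {"slide": [0,0,0.3],"rotation": [0,0,0],"gripper": 0},
    {"slide": [0,0,0.45],"rotation": [0,0,0],"gripper": 0},
    {"slide": [0,0,0.6],"rotation": [0,0,0],"gripper": 0},
    {"slide": [0,0,0.6],"rotation": [0,0,0],"gripper": 0}
  ]
}}

```text
t: 8.08
tool_pos: [0.541, -0.2348, 0.2451]
tcp_rot: [-0.0, 0.606, 0.795, -0.0]
wrist_force: [0.2, -0.3, -2.5]
finger_gap: 0.013
```

Emit:
{"method": "apply_moves", "body": {
  "plan": [
    {"slide": [0,0,0.1],"rotation": [0,0,0],"gripper": 0},
    {"slide": [0,0,0.2],"rotation": [0,0,0],"gripper": 0},
    {"slide": [0,0,0.3],"rotation": [0,0,0],"gripper": 0},
    {"slide": [0,0,0.3],"rotation": [0,0,0],"gripper": 0}
  ]
}}

```text
t: 8.42
tool_pos: [0.5411, -0.2348, 0.2424]
tcp_rot: [-0.0, 0.606, 0.795, -0.0]
wrist_force: [0.2, 0.3, -2.0]
finger_gap: 0.0129
```

Emit:
{"method": "apply_moves", "body": {
  "plan": [
    {"slide": [0,0,0.1],"rotation": [0,0,0],"gripper": 0},
    {"slide": [0,0,0.2],"rotation": [0,0,0],"gripper": 0},
    {"slide": [0,0,0.3],"rotation": [0,0,0],"gripper": 0},
    {"slide": [0,0,0.3],"rotation": [0,0,0],"gripper": 0}
  ]
}}

```text
t: 8.75
tool_pos: [0.5411, -0.2348, 0.2393]
tcp_rot: [-0.0, 0.606, 0.795, -0.0]
wrist_force: [-0.1, -0.2, -1.8]
finger_gap: 0.0132
```

Emit:
{"method": "apply_moves", "body": {
  "plan": [
    {"slide": [0,0,0.1],"rotation": [0,0,0],"gripper": 0},
    {"slide": [0,0,0.2],"rotation": [0,0,0],"gripper": 0},
    {"slide": [0,0,0.3],"rotation": [0,0,0],"gripper": 0},
    {"slide": [0,0,0.3],"rotation": [0,0,0],"gripper": 0}
  ]
}}

```text
t: 9.08
tool_pos: [0.5411, -0.2348, 0.2363]
tcp_rot: [-0.0, 0.606, 0.795, -0.0]
wrist_force: [-0.9, 0.9, -2.6]
finger_gap: 0.0134
```

Emit:
{"method": "apply_moves", "body": {
  "plan": [
    {"slide": [0,0,0.1],"rotation": [0,0,0],"gripper": 0},
    {"slide": [0,0,0.2],"rotation": [0,0,0],"gripper": 0},
    {"slide": [0,0,0.2],"rotation": [0,0,0],"gripper": 0}
  ]
}}

```text
t: 9.33
tool_pos: [0.5412, -0.2348, 0.235]
tcp_rot: [0.0, 0.606, 0.795, 0.0]
wrist_force: [-0.2, 0.7, 1.8]
finger_gap: 0.013
```

Emit:
{"method": "apply_moves", "body": {
  "plan": [
    {"slide": [0,0,0.1],"rotation": [0,0,0],"gripper": 0},
    {"slide": [0,0,0.2],"rotation": [0,0,0],"gripper": 0},
    {"slide": [0,0,0.2],"rotation": [0,0,0],"gripper": 0}
  ]
}}

```text
t: 9.58
tool_pos: [0.5412, -0.2348, 0.2329]
tcp_rot: [0.0, 0.606, 0.795, 0.0]
wrist_force: [-0.3, 1.0, 3.2]
finger_gap: 0.0132
```

Gate contact at TCP z ≈ 0.2355 (load rises to 4–6 N, no side force). So flick expected at 0.2075–0.2115, crown stop ≈ 0.2045.

Emit:
{"method": "apply_moves", "body": {
  "plan": [
    {"slide": [0,0,0.15],"rotation": [0,0,0],"gripper": 0},
    {"slide": [0,0,0.3],"rotation": [0,0,0],"gripper": 0},
    {"slide": [0,0,0.45],"rotation": [0,0,0],"gripper": 0},
    {"slide": [0,0,0.6],"rotation": [0,0,0],"gripper": 0}
  ]
}}

```text
t: 9.92
tool_pos: [0.5419, -0.2349, 0.2273]
tcp_rot: [0.001, 0.606, 0.795, 0.001]
wrist_force: [3.0, 2.0, 5.8]
finger_gap: 0.0131
```

Emit:
{"method": "apply_moves", "body": {
  "plan": [
    {"slide": [0,0,0.15],"rotation": [0,0,0],"gripper": 0},
    {"slide": [0,0,0.3],"rotation": [0,0,0],"gripper": 0},
    {"slide": [0,0,0.45],"rotation": [0,0,0],"gripper": 0},
    {"slide": [0,0,0.6],"rotation": [0,0,0],"gripper": 0}
  ]
}}

```text
t: 10.25
tool_pos: [0.5418, -0.2348, 0.2209]
tcp_rot: [0.001, 0.606, 0.795, 0.0]
wrist_force: [5.2, 0.4, 2.1]
finger_gap: 0.0128
```

Emit:
{"method": "apply_moves", "body": {
  "plan": [
    {"slide": [0,0,0.15],"rotation": [0,0,0],"gripper": 0},
    {"slide": [0,0,0.3],"rotation": [0,0,0],"gripper": 0},
    {"slide": [0,0,0.4],"rotation": [0,0,0],"gripper": 0},
    {"slide": [0,0,0.5],"rotation": [0,0,0],"gripper": 0}
  ]
}}

```text
t: 10.58
tool_pos: [0.5411, -0.2347, 0.2152]
tcp_rot: [-0.0, 0.606, 0.795, -0.0]
wrist_force: [4.2, 1.0, 0.8]
finger_gap: 0.013
```

Emit:
{"method": "apply_moves", "body": {
  "plan": [
    {"slide": [0,0,0.1],"rotation": [0,0,0],"gripper": 0},
    {"slide": [0,0,0.2],"rotation": [0,0,0],"gripper": 0},
    {"slide": [0,0,0.2],"rotation": [0,0,0],"gripper": 0}
  ]
}}

```text
t: 10.83
tool_pos: [0.541, -0.2347, 0.213]
tcp_rot: [-0.0, 0.606, 0.795, -0.0]
wrist_force: [4.3, 1.0, -3.2]
finger_gap: 0.0132
```

Emit:
{"method": "apply_moves", "body": {
  "plan": [
    {"slide": [0,0,0.1],"rotation": [0,0,0],"gripper": 0},
    {"slide": [0,0,0.2],"rotation": [0,0,0],"gripper": 0},
    {"slide": [0,0,0.2],"rotation": [0,0,0],"gripper": 0}
  ]
}}

```text
t: 11.08
tool_pos: [0.541, -0.2348, 0.211]
tcp_rot: [-0.0, 0.606, 0.795, -0.0]
wrist_force: [5.0, 0.7, -3.5]
finger_gap: 0.0133
```

Emit:
{"method": "apply_moves", "body": {
  "plan": [
    {"slide": [0,0,0.1],"rotation": [0,0,0],"gripper": 0},
    {"slide": [0,0,0.1],"rotation": [0,0,0],"gripper": 0}
  ]
}}

```text
t: 11.25
tool_pos: [0.5411, -0.2347, 0.21]
tcp_rot: [-0.0, 0.606, 0.795, -0.0]
wrist_force: [5.3, 1.4, -5.5]
finger_gap: 0.0134
```

Emit:
{"method": "apply_moves", "body": {
  "plan": [
    {"slide": [0,0,0.1],"rotation": [0,0,0],"gripper": 0},
    {"slide": [0,0,0.1],"rotation": [0,0,0],"gripper": 0}
  ]
}}

```text
t: 11.42
tool_pos: [0.5404, -0.2349, 0.209]
tcp_rot: [-0.001, 0.606, 0.795, -0.001]
wrist_force: [0.2, -0.5, -1.9]
finger_gap: 0.0133
```

Side force vanished at 0.209: the gate has flicked shut. Feel gently for the crown.

Emit:
{"method": "apply_moves", "body": {
  "plan": [
    {"slide": [0,0,0.1],"rotation": [0,0,0],"gripper": 0},
    {"slide": [0,0,0.2],"rotation": [0,0,0],"gripper": 0},
    {"slide": [0,0,0.2],"rotation": [0,0,0],"gripper": 0}
  ]
}}

```text
t: 11.67
tool_pos: [0.5407, -0.2349, 0.2073]
tcp_rot: [-0.0, 0.606, 0.795, -0.0]
wrist_force: [0.7, 0.7, -2.8]
finger_gap: 0.0132
```

Emit:
{"method": "apply_moves", "body": {
  "plan": [
    {"slide": [0,0,0.1],"rotation": [0,0,0],"gripper": 0},
    {"slide": [0,0,0.1],"rotation": [0,0,0],"gripper": 0}
  ]
}}

```text
t: 11.83
tool_pos: [0.541, -0.2348, 0.2064]
tcp_rot: [-0.0, 0.606, 0.795, -0.0]
wrist_force: [-0.7, -0.3, -2.4]
finger_gap: 0.013
```

Run:
```python
from rel import *
rel([.541,-.2355,.24],15.4)
P={n:imaging.read_camera(n) for n in('scene','side','wrist')}
f=lambda n,a,b,c,d,k:cv2.resize(P[n]['frame'][a:b,c:d],(int((d-c)*k),int((b-a)*k)),interpolation=cv2.INTER_CUBIC)
cv2.imwrite('pics/c2.png',np.hstack([f('scene',100,180,250,330,5),f('side',90,170,360,440,5)]))
for n,p in P.items(): print(n,[(np.round(d['point'],1).tolist(),round(d['conf'],2)) for d in boxes_of('gate',p)[:1]])
```

```text
pos [ 0.541  -0.2348  0.2064] t 11.83 gap 0.013 F [-0.72 -0.26 -2.44]
slide [-0.06 -0.02 -3.36] rot [-0.03 -0.01 -0.03]
scene []
side []
wrist [([301.0, 263.1], 0.57)]
```

Emit:
{"method": "apply_moves", "body": {
  "plan": [
    {"slide": [0,0,0.1],"rotation": [0,0,0],"gripper": 0},
    {"slide": [0,0,0.1],"rotation": [0,0,0],"gripper": 0}
  ]
}}

```text
t: 12.3
tool_pos: [0.5411, -0.2348, 0.2054]
tcp_rot: [-0.0, 0.606, 0.795, -0.0]
wrist_force: [0.5, 0.6, -2.1]
finger_gap: 0.0129
```

Emit:
{"method": "apply_moves", "body": {
  "plan": [
    {"slide": [0,0,0.1],"rotation": [0,0,0],"gripper": 0},
    {"slide": [0,0,0.1],"rotation": [0,0,0],"gripper": 0}
  ]
}}

```text
t: 12.47
tool_pos: [0.5412, -0.2348, 0.2053]
tcp_rot: [0.0, 0.606, 0.795, 0.0]
wrist_force: [-1.1, -0.1, 0.8]
finger_gap: 0.0134
```

Emit:
{"method": "apply_moves", "body": {
  "plan": [
    {"slide": [0,0,0.05],"rotation": [0,0,0],"gripper": 0},
    {"slide": [0,0,0.05],"rotation": [0,0,0],"gripper": 0}
  ]
}}

```text
t: 12.63
tool_pos: [0.5412, -0.2348, 0.2052]
tcp_rot: [0.001, 0.606, 0.795, 0.0]
wrist_force: [-2.1, 2.1, 5.7]
finger_gap: 0.0132
```

Crown found at 0.2053 (about 8 N over baseline). Now the tug: gate should stop it near 0.2248.

Emit:
{"method": "apply_moves", "body": {
  "plan": [
    {"slide": [0,0,-0.4],"rotation": [0,0,0],"gripper": 0},
    {"slide": [0,0,-0.8],"rotation": [0,0,0],"gripper": 0},
    {"slide": [0,0,-1.2],"rotation": [0,0,0],"gripper": 0},
    {"slide": [0,0,-1.6],"rotation": [0,0,0],"gripper": 0},
    {"slide": [0,0,-1.8],"rotation": [0,0,0],"gripper": 0}
  ]
}}

```text
t: 13.05
tool_pos: [0.5413, -0.2349, 0.2228]
tcp_rot: [0.0, 0.606, 0.795, 0.0]
wrist_force: [-0.0, -0.4, -2.7]
finger_gap: 0.013
```

Emit:
{"method": "apply_moves", "body": {
  "plan": [
    {"slide": [0,0,-0.1],"rotation": [0,0,0],"gripper": 0},
    {"slide": [0,0,-0.1],"rotation": [0,0,0],"gripper": 0}
  ]
}}

```text
t: 13.22
tool_pos: [0.5413, -0.2348, 0.2229]
tcp_rot: [-0.0, 0.606, 0.795, -0.0]
wrist_force: [0.1, 0.2, -3.3]
finger_gap: 0.0126
```

Emit:
{"method": "apply_moves", "body": {
  "plan": [
    {"slide": [0,0,-0.1],"rotation": [0,0,0],"gripper": 0},
    {"slide": [0,0,-0.1],"rotation": [0,0,0],"gripper": 0}
  ]
}}

```text
t: 13.38
tool_pos: [0.5411, -0.2348, 0.2232]
tcp_rot: [-0.001, 0.606, 0.795, -0.0]
wrist_force: [2.0, -1.0, -9.5]
finger_gap: 0.0133
```

Emit:
{"method": "apply_moves", "body": {
  "plan": [
    {"slide": [0,0,-0.06],"rotation": [0,0,0],"gripper": 0},
    {"slide": [0,0,-0.06],"rotation": [0,0,0],"gripper": 0}
  ]
}}

```text
t: 13.55
tool_pos: [0.541, -0.2347, 0.2233]
tcp_rot: [-0.001, 0.606, 0.795, -0.0]
wrist_force: [2.9, -1.1, -16.0]
finger_gap: 0.0133
```

Emit:
{"method": "apply_moves", "body": {
  "plan": [
    {"slide": [0,0,0.02],"rotation": [0,0,0],"gripper": 0},
    {"slide": [0,0,0.02],"rotation": [0,0,0],"gripper": 0},
    {"slide": [0,0,0.02],"rotation": [0,0,0],"gripper": 0},
    {"slide": [0,0,0.02],"rotation": [0,0,0],"gripper": 0}
  ]
}}

```text
t: 13.88
tool_pos: [0.541, -0.2347, 0.2235]
tcp_rot: [-0.001, 0.606, 0.795, -0.0]
wrist_force: [4.2, -0.6, -22.4]
finger_gap: 0.013
```

Emit:
{"method": "apply_moves", "body": {
  "plan": [
    {"slide": [0,0,0],"rotation": [0,0,0],"gripper": 0},
    {"slide": [0,0,0],"rotation": [0,0,0],"gripper": 0},
    {"slide": [0,0,0],"rotation": [0,0,0],"gripper": 0},
    {"slide": [0,0,0],"rotation": [0,0,0],"gripper": 0},
    {"slide": [0,0,0],"rotation": [0,0,0],"gripper": 0}
  ]
}}

```text
t: 14.3
tool_pos: [0.541, -0.2347, 0.2236]
tcp_rot: [-0.001, 0.606, 0.795, -0.0]
wrist_force: [3.6, -2.0, -25.8]
finger_gap: 0.013
```

Emit:
{"method": "apply_moves", "body": {
  "plan": [
    {"slide": [0,0,0],"rotation": [0,0,0],"gripper": 0},
    {"slide": [0,0,0],"rotation": [0,0,0],"gripper": 0},
    {"slide": [0,0,0],"rotation": [0,0,0],"gripper": 0},
    {"slide": [0,0,0],"rotation": [0,0,0],"gripper": 0},
    {"slide": [0,0,0],"rotation": [0,0,0],"gripper": 0}
  ]
}}

```text
t: 14.72
tool_pos: [0.541, -0.2347, 0.2236]
tcp_rot: [-0.001, 0.606, 0.795, -0.0]
wrist_force: [4.5, -1.5, -25.8]
finger_gap: 0.0133
```

Emit:
{"method": "apply_moves", "body": {
  "plan": [
    {"slide": [0,0,0],"rotation": [0,0,0],"gripper": 0},
    {"slide": [0,0,0],"rotation": [0,0,0],"gripper": 0},
    {"slide": [0,0,0],"rotation": [0,0,0],"gripper": 0},
    {"slide": [0,0,0],"rotation": [0,0,0],"gripper": 0},
    {"slide": [0,0,0],"rotation": [0,0,0],"gripper": 0}
  ]
}}

```text
t: 15.13
tool_pos: [0.541, -0.2347, 0.2236]
tcp_rot: [-0.001, 0.606, 0.795, -0.0]
wrist_force: [4.0, -1.6, -25.5]
finger_gap: 0.0129
```

The force was still creeping up (settles over ~0.4 s) and reached about 23 N net – too much. Easing to 12 N at once.

Emit:
{"method": "apply_moves", "body": {
  "plan": [
    {"slide": [0,0,0.11],"rotation": [0,0,0],"gripper": 0},
    {"slide": [0,0,0.11],"rotation": [0,0,0],"gripper": 0},
    {"slide": [0,0,0.11],"rotation": [0,0,0],"gripper": 0},
    {"slide": [0,0,0.11],"rotation": [0,0,0],"gripper": 0},
    {"slide": [0,0,0.11],"rotation": [0,0,0],"gripper": 0}
  ]
}}

```text
t: 15.55
tool_pos: [0.541, -0.2348, 0.2235]
tcp_rot: [-0.0, 0.606, 0.795, -0.0]
wrist_force: [1.7, -0.2, -19.9]
finger_gap: 0.0128
```

Emit:
{"method": "apply_moves", "body": {
  "plan": [
    {"slide": [0,0,0],"rotation": [0,0,0],"gripper": 0},
    {"slide": [0,0,0],"rotation": [0,0,0],"gripper": 0},
    {"slide": [0,0,0],"rotation": [0,0,0],"gripper": 0}
  ]
}}

```text
t: 15.8
tool_pos: [0.5411, -0.2348, 0.2235]
tcp_rot: [-0.0, 0.606, 0.795, -0.0]
wrist_force: [1.9, -0.1, -19.4]
finger_gap: 0.0133
```

Emit:
{"method": "apply_moves", "body": {
  "plan": [
    {"slide": [0,0,0.09],"rotation": [0,0,0],"gripper": 0},
    {"slide": [0,0,0.09],"rotation": [0,0,0],"gripper": 0},
    {"slide": [0,0,0.09],"rotation": [0,0,0],"gripper": 0},
    {"slide": [0,0,0.09],"rotation": [0,0,0],"gripper": 0},
    {"slide": [0,0,0.09],"rotation": [0,0,0],"gripper": 0}
  ]
}}

```text
t: 16.22
tool_pos: [0.5412, -0.2348, 0.2232]
tcp_rot: [0.0, 0.606, 0.795, 0.0]
wrist_force: [0.2, -0.2, -10.1]
finger_gap: 0.0129
```

Emit:
{"method": "apply_moves", "body": {
  "plan": [
    {"slide": [0,0,0],"rotation": [0,0,0],"gripper": 0},
    {"slide": [0,0,0],"rotation": [0,0,0],"gripper": 0},
    {"slide": [0,0,0],"rotation": [0,0,0],"gripper": 0},
    {"slide": [0,0,0],"rotation": [0,0,0],"gripper": 0},
    {"slide": [0,0,0],"rotation": [0,0,0],"gripper": 0}
  ]
}}

```text
t: 16.63
tool_pos: [0.5412, -0.2348, 0.223]
tcp_rot: [0.0, 0.606, 0.795, 0.0]
wrist_force: [-1.6, 0.8, -6.2]
finger_gap: 0.0133
```

Emit:
{"method": "apply_moves", "body": {
  "plan": [
    {"slide": [0,0,0],"rotation": [0,0,0],"gripper": 0},
    {"slide": [0,0,0],"rotation": [0,0,0],"gripper": 0},
    {"slide": [0,0,0],"rotation": [0,0,0],"gripper": 0},
    {"slide": [0,0,0],"rotation": [0,0,0],"gripper": 0},
    {"slide": [0,0,0],"rotation": [0,0,0],"gripper": 0}
  ]
}}

```text
t: 17.05
tool_pos: [0.5413, -0.2349, 0.2229]
tcp_rot: [0.0, 0.606, 0.795, 0.0]
wrist_force: [-1.6, 1.1, -3.1]
finger_gap: 0.0135
```

Emit:
{"method": "apply_moves", "body": {
  "plan": [
    {"slide": [0,0,0],"rotation": [0,0,0],"gripper": 0},
    {"slide": [0,0,0],"rotation": [0,0,0],"gripper": 0},
    {"slide": [0,0,0],"rotation": [0,0,0],"gripper": 0},
    {"slide": [0,0,0],"rotation": [0,0,0],"gripper": 0},
    {"slide": [0,0,0],"rotation": [0,0,0],"gripper": 0}
  ]
}}

```text
t: 17.47
tool_pos: [0.5412, -0.2348, 0.2226]
tcp_rot: [0.0, 0.606, 0.795, 0.0]
wrist_force: [-0.2, 0.2, -2.0]
finger_gap: 0.0134
```

Position control settles slowly. Repeat the tug cleanly, to 12 N net (Fz ≈ −14), polling often.

Emit:
{"method": "apply_moves", "body": {
  "plan": [
    {"slide": [0,0,-0.1],"rotation": [0,0,0],"gripper": 0},
    {"slide": [0,0,-0.1],"rotation": [0,0,0],"gripper": 0},
    {"slide": [0,0,-0.1],"rotation": [0,0,0],"gripper": 0}
  ]
}}

```text
t: 17.72
tool_pos: [0.5411, -0.2348, 0.2231]
tcp_rot: [-0.0, 0.606, 0.795, -0.0]
wrist_force: [1.2, -0.4, -6.7]
finger_gap: 0.0128
```

Emit:
{"method": "apply_moves", "body": {
  "plan": [
    {"slide": [0,0,0],"rotation": [0,0,0],"gripper": 0},
    {"slide": [0,0,0],"rotation": [0,0,0],"gripper": 0},
    {"slide": [0,0,0],"rotation": [0,0,0],"gripper": 0}
  ]
}}

```text
t: 17.97
tool_pos: [0.5411, -0.2348, 0.2231]
tcp_rot: [-0.0, 0.606, 0.795, -0.0]
wrist_force: [0.4, -0.1, -8.6]
finger_gap: 0.0127
```

Emit:
{"method": "apply_moves", "body": {
  "plan": [
    {"slide": [0,0,-0.03],"rotation": [0,0,0],"gripper": 0},
    {"slide": [0,0,-0.03],"rotation": [0,0,0],"gripper": 0},
    {"slide": [0,0,-0.03],"rotation": [0,0,0],"gripper": 0}
  ]
}}

```text
t: 18.22
tool_pos: [0.5411, -0.2348, 0.2233]
tcp_rot: [-0.0, 0.606, 0.795, -0.0]
wrist_force: [1.4, -0.8, -12.2]
finger_gap: 0.0132
```

Emit:
{"method": "apply_moves", "body": {
  "plan": [
    {"slide": [0,0,0],"rotation": [0,0,0],"gripper": 0},
    {"slide": [0,0,0],"rotation": [0,0,0],"gripper": 0}
  ]
}}

```text
t: 18.38
tool_pos: [0.5411, -0.2348, 0.2233]
tcp_rot: [-0.0, 0.606, 0.795, -0.0]
wrist_force: [1.6, -0.3, -13.8]
finger_gap: 0.0132
```

Emit:
{"method": "apply_moves", "body": {
  "plan": [
    {"slide": [0,0,0.01],"rotation": [0,0,0],"gripper": 0},
    {"slide": [0,0,0.01],"rotation": [0,0,0],"gripper": 0},
    {"slide": [0,0,0.01],"rotation": [0,0,0],"gripper": 0}
  ]
}}

```text
t: 18.63
tool_pos: [0.5411, -0.2347, 0.2233]
tcp_rot: [-0.0, 0.606, 0.795, -0.0]
wrist_force: [1.5, -0.4, -14.8]
finger_gap: 0.0134
```

Emit:
{"method": "apply_moves", "body": {
  "plan": [
    {"slide": [0,0,0],"rotation": [0,0,0],"gripper": 0},
    {"slide": [0,0,0],"rotation": [0,0,0],"gripper": 0},
    {"slide": [0,0,0],"rotation": [0,0,0],"gripper": 0}
  ]
}}

```text
t: 18.88
tool_pos: [0.541, -0.2348, 0.2234]
tcp_rot: [-0.0, 0.606, 0.795, -0.0]
wrist_force: [1.6, 0.1, -17.9]
finger_gap: 0.0128
```

Emit:
{"method": "apply_moves", "body": {
  "plan": [
    {"slide": [0,0,0],"rotation": [0,0,0],"gripper": 0},
    {"slide": [0,0,0],"rotation": [0,0,0],"gripper": 0},
    {"slide": [0,0,0],"rotation": [0,0,0],"gripper": 0}
  ]
}}

```text
t: 19.13
tool_pos: [0.541, -0.2347, 0.2234]
tcp_rot: [-0.0, 0.606, 0.795, -0.0]
wrist_force: [1.7, -0.4, -18.9]
finger_gap: 0.0132
```

Emit:
{"method": "apply_moves", "body": {
  "plan": [
    {"slide": [0,0,0],"rotation": [0,0,0],"gripper": 0},
    {"slide": [0,0,0],"rotation": [0,0,0],"gripper": 0},
    {"slide": [0,0,0],"rotation": [0,0,0],"gripper": 0}
  ]
}}

```text
t: 19.38
tool_pos: [0.541, -0.2347, 0.2235]
tcp_rot: [-0.0, 0.606, 0.795, -0.0]
wrist_force: [2.2, -0.0, -19.8]
finger_gap: 0.0131
```

Emit:
{"method": "apply_moves", "body": {
  "plan": [
    {"slide": [0,0,0],"rotation": [0,0,0],"gripper": 0},
    {"slide": [0,0,0],"rotation": [0,0,0],"gripper": 0},
    {"slide": [0,0,0],"rotation": [0,0,0],"gripper": 0}
  ]
}}

```text
t: 19.63
tool_pos: [0.541, -0.2348, 0.2235]
tcp_rot: [-0.0, 0.606, 0.795, -0.0]
wrist_force: [1.7, 0.4, -21.1]
finger_gap: 0.013
```

Emit:
{"method": "apply_moves", "body": {
  "plan": [
    {"slide": [0,0,0.06],"rotation": [0,0,0],"gripper": 0},
    {"slide": [0,0,0.06],"rotation": [0,0,0],"gripper": 0},
    {"slide": [0,0,0.06],"rotation": [0,0,0],"gripper": 0}
  ]
}}

```text
t: 19.88
tool_pos: [0.5411, -0.2348, 0.2234]
tcp_rot: [0.0, 0.606, 0.795, 0.0]
wrist_force: [0.6, 0.3, -16.1]
finger_gap: 0.013
```

Emit:
{"method": "apply_moves", "body": {
  "plan": [
    {"slide": [0,0,0],"rotation": [0,0,0],"gripper": 0},
    {"slide": [0,0,0],"rotation": [0,0,0],"gripper": 0}
  ]
}}

```text
t: 20.05
tool_pos: [0.5411, -0.2348, 0.2233]
tcp_rot: [0.0, 0.606, 0.795, -0.0]
wrist_force: [-0.1, -0.2, -16.8]
finger_gap: 0.013
```

Emit:
{"method": "apply_moves", "body": {
  "plan": [
    {"slide": [0,0,0.02],"rotation": [0,0,0],"gripper": 0},
    {"slide": [0,0,0.02],"rotation": [0,0,0],"gripper": 0}
  ]
}}

```text
t: 20.22
tool_pos: [0.5411, -0.2348, 0.2233]
tcp_rot: [0.0, 0.606, 0.795, 0.0]
wrist_force: [-0.1, 0.2, -14.7]
finger_gap: 0.013
```

Emit:
{"method": "apply_moves", "body": {
  "plan": [
    {"slide": [0,0,0],"rotation": [0,0,0],"gripper": 0},
    {"slide": [0,0,0],"rotation": [0,0,0],"gripper": 0}
  ]
}}

```text
t: 20.38
tool_pos: [0.5411, -0.2348, 0.2233]
tcp_rot: [0.0, 0.606, 0.795, 0.0]
wrist_force: [-0.8, -0.5, -13.0]
finger_gap: 0.013
```

Emit:
{"method": "apply_moves", "body": {
  "plan": [
    {"slide": [0,0,0],"rotation": [0,0,0],"gripper": 0},
    {"slide": [0,0,0],"rotation": [0,0,0],"gripper": 0}
  ]
}}

```text
t: 20.55
tool_pos: [0.5412, -0.2348, 0.2232]
tcp_rot: [0.0, 0.606, 0.795, 0.0]
wrist_force: [-0.3, 1.4, -12.5]
finger_gap: 0.0128
```

Emit:
{"method": "apply_moves", "body": {
  "plan": [
    {"slide": [0,0,-0.03],"rotation": [0,0,0],"gripper": 0},
    {"slide": [0,0,-0.03],"rotation": [0,0,0],"gripper": 0}
  ]
}}

```text
t: 20.72
tool_pos: [0.5412, -0.2348, 0.2233]
tcp_rot: [0.0, 0.606, 0.795, 0.0]
wrist_force: [-0.9, 0.3, -12.7]
finger_gap: 0.0133
```

Emit:
{"method": "apply_moves", "body": {
  "plan": [
    {"slide": [0,0,0],"rotation": [0,0,0],"gripper": 0},
    {"slide": [0,0,0],"rotation": [0,0,0],"gripper": 0}
  ]
}}

```text
t: 20.88
tool_pos: [0.5412, -0.2348, 0.2233]
tcp_rot: [0.0, 0.606, 0.795, 0.0]
wrist_force: [-0.2, 0.4, -13.2]
finger_gap: 0.0129
```

Emit:
{"method": "apply_moves", "body": {
  "plan": [
    {"slide": [0,0,0.01],"rotation": [0,0,0],"gripper": 0},
    {"slide": [0,0,0.01],"rotation": [0,0,0],"gripper": 0}
  ]
}}

```text
t: 21.05
tool_pos: [0.5412, -0.2348, 0.2233]
tcp_rot: [0.0, 0.606, 0.795, 0.0]
wrist_force: [-0.0, 0.1, -11.9]
finger_gap: 0.0131
```

Emit:
{"method": "apply_moves", "body": {
  "plan": [
    {"slide": [0,0,0],"rotation": [0,0,0],"gripper": 0},
    {"slide": [0,0,0],"rotation": [0,0,0],"gripper": 0}
  ]
}}

```text
t: 21.22
tool_pos: [0.5412, -0.2348, 0.2233]
tcp_rot: [0.0, 0.606, 0.795, 0.0]
wrist_force: [-0.6, 0.5, -10.9]
finger_gap: 0.0129
```

Emit:
{"method": "apply_moves", "body": {
  "plan": [
    {"slide": [0,0,-0.05],"rotation": [0,0,0],"gripper": 0},
    {"slide": [0,0,-0.04],"rotation": [0,0,0],"gripper": 0}
  ]
}}

```text
t: 21.38
tool_pos: [0.5412, -0.2348, 0.2233]
tcp_rot: [-0.0, 0.606, 0.795, -0.0]
wrist_force: [-0.6, -0.1, -13.7]
finger_gap: 0.0128
```

Emit:
{"method": "apply_moves", "body": {
  "plan": [
    {"slide": [0,0,0],"rotation": [0,0,0],"gripper": 0},
    {"slide": [0,0,0],"rotation": [0,0,0],"gripper": 0}
  ]
}}

```text
t: 21.55
tool_pos: [0.5411, -0.2348, 0.2233]
tcp_rot: [-0.0, 0.606, 0.795, -0.0]
wrist_force: [0.7, 0.4, -14.2]
finger_gap: 0.0134
```

Emit:
{"method": "apply_moves", "body": {
  "plan": [
    {"slide": [0,0,0],"rotation": [0,0,0],"gripper": 0},
    {"slide": [0,0,0],"rotation": [0,0,0],"gripper": 0},
    {"slide": [0,0,0],"rotation": [0,0,0],"gripper": 0}
  ]
}}

```text
t: 21.8
tool_pos: [0.5411, -0.2348, 0.2233]
tcp_rot: [-0.0, 0.606, 0.795, -0.0]
wrist_force: [1.3, -1.2, -15.6]
finger_gap: 0.0131
```

Emit:
{"method": "apply_moves", "body": {
  "plan": [
    {"slide": [0,0,0],"rotation": [0,0,0],"gripper": 0},
    {"slide": [0,0,0],"rotation": [0,0,0],"gripper": 0},
    {"slide": [0,0,0],"rotation": [0,0,0],"gripper": 0}
  ]
}}

```text
t: 22.05
tool_pos: [0.5411, -0.2348, 0.2234]
tcp_rot: [-0.0, 0.606, 0.795, -0.0]
wrist_force: [0.6, 0.2, -16.2]
finger_gap: 0.0131
```

Gate held 9–14 N net for two seconds. Lower towards the crown.

Emit:
{"method": "apply_moves", "body": {
  "plan": [
    {"slide": [0,0,0.4],"rotation": [0,0,0],"gripper": 0},
    {"slide": [0,0,0.8],"rotation": [0,0,0],"gripper": 0},
    {"slide": [0,0,1.2],"rotation": [0,0,0],"gripper": 0},
    {"slide": [0,0,1.5],"rotation": [0,0,0],"gripper": 0},
    {"slide": [0,0,1.6],"rotation": [0,0,0],"gripper": 0}
  ]
}}

```text
t: 22.47
tool_pos: [0.5411, -0.2348, 0.2075]
tcp_rot: [0.0, 0.606, 0.795, 0.0]
wrist_force: [-0.7, 0.5, -2.3]
finger_gap: 0.0129
```

Emit:
{"method": "apply_moves", "body": {
  "plan": [
    {"slide": [0,0,0],"rotation": [0,0,0],"gripper": 0},
    {"slide": [0,0,0],"rotation": [0,0,0],"gripper": 0},
    {"slide": [0,0,0],"rotation": [0,0,0],"gripper": 0}
  ]
}}

```text
t: 22.72
tool_pos: [0.5412, -0.2348, 0.2078]
tcp_rot: [0.0, 0.606, 0.795, 0.0]
wrist_force: [-0.8, 0.4, -2.2]
finger_gap: 0.0131
```

Emit:
{"method": "apply_moves", "body": {
  "plan": [
    {"slide": [0,0,0.1],"rotation": [0,0,0],"gripper": 0},
    {"slide": [0,0,0.15],"rotation": [0,0,0],"gripper": 0},
    {"slide": [0,0,0.15],"rotation": [0,0,0],"gripper": 0}
  ]
}}

```text
t: 22.97
tool_pos: [0.5411, -0.2348, 0.2059]
tcp_rot: [-0.0, 0.606, 0.795, -0.0]
wrist_force: [-0.6, 0.4, -2.6]
finger_gap: 0.0131
```

Emit:
{"method": "apply_moves", "body": {
  "plan": [
    {"slide": [0,0,0.08],"rotation": [0,0,0],"gripper": 0},
    {"slide": [0,0,0.08],"rotation": [0,0,0],"gripper": 0},
    {"slide": [0,0,0.08],"rotation": [0,0,0],"gripper": 0}
  ]
}}

```text
t: 23.22
tool_pos: [0.5411, -0.2348, 0.2053]
tcp_rot: [0.0, 0.606, 0.795, -0.0]
wrist_force: [-0.3, -1.0, -0.3]
finger_gap: 0.013
```

Resting on the bar (Fz ≈ 0). Open gradually.

Emit:
{"method": "apply_moves", "body": {
  "plan": [
    {"slide": [0,0,0],"rotation": [0,0,0],"gripper": 0.17},
    {"slide": [0,0,0],"rotation": [0,0,0],"gripper": 0.19},
    {"slide": [0,0,0],"rotation": [0,0,0],"gripper": 0.21},
    {"slide": [0,0,0],"rotation": [0,0,0],"gripper": 0.24},
    {"slide": [0,0,0],"rotation": [0,0,0],"gripper": 0.27}
  ],
  "grip_force": 20
}}

```text
t: 23.63
tool_pos: [0.5412, -0.2348, 0.2053]
tcp_rot: [0.0, 0.606, 0.795, 0.0]
wrist_force: [0.0, -0.2, -0.2]
finger_gap: 0.0232
```

Emit:
{"method": "apply_moves", "body": {
  "plan": [
    {"slide": [0,0,0],"rotation": [0,0,0],"gripper": 0.31},
    {"slide": [0,0,0],"rotation": [0,0,0],"gripper": 0.35},
    {"slide": [0,0,0],"rotation": [0,0,0],"gripper": 0.4},
    {"slide": [0,0,0],"rotation": [0,0,0],"gripper": 0.45},
    {"slide": [0,0,0],"rotation": [0,0,0],"gripper": 0.5}
  ]
}}

```text
t: 24.05
tool_pos: [0.5411, -0.2348, 0.2052]
tcp_rot: [-0.0, 0.606, 0.795, -0.0]
wrist_force: [0.4, -0.2, 0.5]
finger_gap: 0.0428
```

Emit:
{"method": "apply_moves", "body": {
  "plan": [
    {"slide": [0,0,0],"rotation": [0,0,0],"gripper": 0.58},
    {"slide": [0,0,0],"rotation": [0,0,0],"gripper": 0.66},
    {"slide": [0,0,0],"rotation": [0,0,0],"gripper": 0.75},
    {"slide": [0,0,0],"rotation": [0,0,0],"gripper": 0.87},
    {"slide": [0,0,0],"rotation": [0,0,0],"gripper": 1}
  ]
}}

```text
t: 24.47
tool_pos: [0.5411, -0.2348, 0.2053]
tcp_rot: [0.0, 0.606, 0.795, 0.0]
wrist_force: [0.2, 0.4, 0.1]
finger_gap: 0.0843
```

Emit:
{"method": "apply_moves", "body": {
  "plan": [
    {"slide": [0,0,0],"rotation": [0,0,0],"gripper": 1},
    {"slide": [0,0,0],"rotation": [0,0,0],"gripper": 1},
    {"slide": [0,0,0],"rotation": [0,0,0],"gripper": 1}
  ]
}}

```text
t: 24.72
tool_pos: [0.5411, -0.2348, 0.2052]
tcp_rot: [0.0, 0.606, 0.795, 0.0]
wrist_force: [-0.1, 0.2, -0.4]
finger_gap: 0.0854
```

Run:
```python
from rel import *
rel([.541,-.2355,.36],15.4)
P={n:imaging.read_camera(n) for n in('scene','side','wrist')}
f=lambda n,a,b,c,d,k:cv2.resize(P[n]['frame'][a:b,c:d],(int((d-c)*k),int((b-a)*k)),interpolation=cv2.INTER_CUBIC)
cv2.imwrite('pics/d.png',np.hstack([f('wrist',40,400,160,480,1.1),f('side',90,189,355,454,4)]))
```

```text
pos [ 0.5411 -0.2348  0.2052] t 24.72 gap 0.0854 F [-0.14  0.24 -0.38]
slide [ -0.06  -0.03 -15.48] rot [ 0.   -0.   -0.03]
```

View pics/d.png

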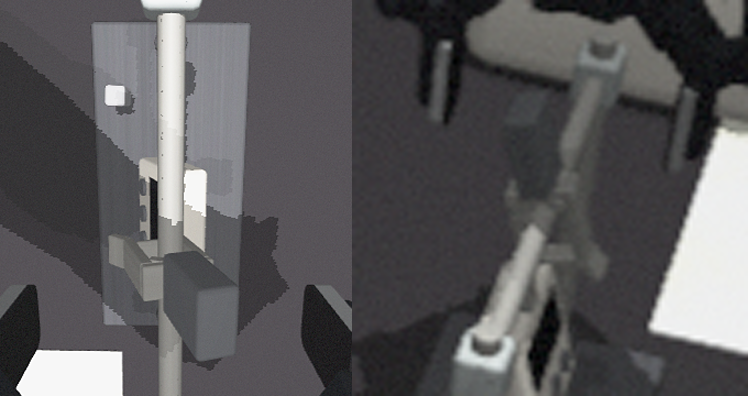

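Left (wrist): the timer leans, case under the bar, tab (200,310) clear of both pads (38, 303). Right (side): hook round the bar, case below it. Withdraw straight up.

Emit:
{"method": "apply_moves", "body": {
  "plan": [
    {"slide": [0,0,-2],"rotation": [0,0,0],"gripper": 1},
    {"slide": [0,0,-5],"rotation": [0,0,0],"gripper": 1},
    {"slide": [0,0,-8],"rotation": [0,0,0],"gripper": 1},
    {"slide": [0,0,-12],"rotation": [0,0,0],"gripper": 1},
    {"slide": [0,0,-15],"rotation": [0,0,0],"gripper": 1}
  ]
}}

```text
t: 25.28
tool_pos: [0.5407, -0.2346, 0.358]
tcp_rot: [0.001, 0.606, 0.795, 0.0]
wrist_force: [1.8, -0.4, 0.7]
finger_gap: 0.0856
```

Emit:
{"method": "apply_moves", "body": {
  "plan": [
    {"slide": [4,0,0],"rotation": [0,0,0],"gripper": 1},
    {"slide": [8,0,0],"rotation": [0,0,0],"gripper": 1},
    {"slide": [12,0,0],"rotation": [0,0,0],"gripper": 1},
    {"slide": [14,0,0],"rotation": [0,0,0],"gripper": 1},
    {"slide": [14,0,0],"rotation": [0,0,0],"gripper": 1}
  ]
}}

```text
t: 25.7
tool_pos: [0.503, -0.0966, 0.3565]
tcp_rot: [0.001, 0.605, 0.796, 0.001]
wrist_force: [-0.6, 0.1, 1.2]
finger_gap: 0.0854
```

Emit:
{"method": "apply_moves", "body": {
  "plan": [
    {"slide": [0,0,0],"rotation": [0,0,0],"gripper": 1},
    {"slide": [0,0,0],"rotation": [0,0,0],"gripper": 1},
    {"slide": [0,0,0],"rotation": [0,0,0],"gripper": 1},
    {"slide": [0,0,0],"rotation": [0,0,0],"gripper": 1},
    {"slide": [0,0,0],"rotation": [0,0,0],"gripper": 1}
  ]
}}

```text
t: 26.12
tool_pos: [0.5042, -0.1006, 0.3549]
tcp_rot: [-0.0, 0.607, 0.795, -0.0]
wrist_force: [1.2, 0.1, 0.5]
finger_gap: 0.0852
```

Run:
```python
from rel import *
rel([.541,-.2355,.36],15.4)
import time
A=imaging.read_camera('side');P={n:imaging.read_camera(n) for n in('scene','side')}
print('motion',np.abs(A['frame'][80:280,340:450].astype(int)-P['side']['frame'][80:280,340:450]).max())
f=lambda n,a,b,c,d,k:cv2.resize(P[n]['frame'][a:b,c:d],(int((d-c)*k),int((b-a)*k)),interpolation=cv2.INTER_CUBIC)
cv2.imwrite('pics/e.png',np.hstack([f('scene',85,245,235,350,3.4),f('side',90,250,340,445,3.4)]))
```

```text
pos [ 0.5042 -0.1006  0.3549] t 26.12 gap 0.0852 F [1.19 0.12 0.48]
slide [-1.398e+01 -1.000e-02 -5.200e-01] rot [-0.03 -0.01 -0.1 ]
motion 27
```

View pics/e.png

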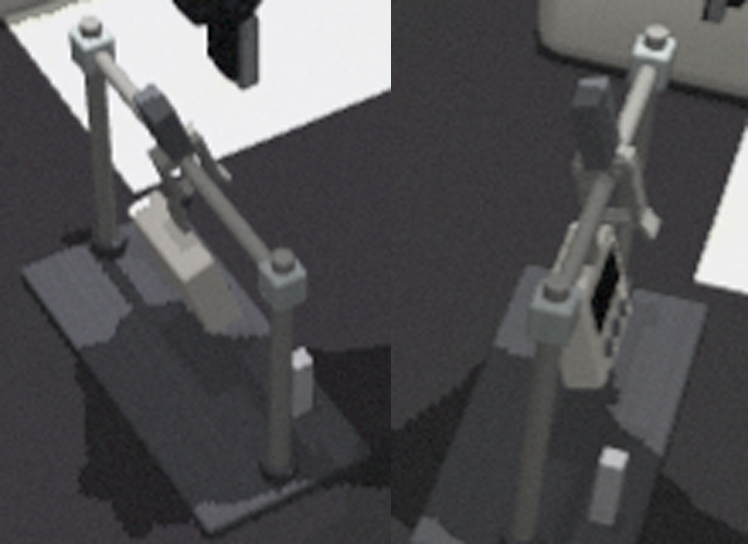

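The timer hangs from the bar between the posts, leaning, case under the bar; cuvette stands untouched; the arm is clear. A short wait for any swing to die, then hand in.

Emit:
{"method": "apply_moves", "body": {
  "plan": [
    {"slide": [0,0,0],"rotation": [0,0,0],"gripper": 1},
    {"slide": [0,0,0],"rotation": [0,0,0],"gripper": 1},
    {"slide": [0,0,0],"rotation": [0,0,0],"gripper": 1},
    {"slide": [0,0,0],"rotation": [0,0,0],"gripper": 1},
    {"slide": [0,0,0],"rotation": [0,0,0],"gripper": 1}
  ]
}}

```text
t: 26.68
tool_pos: [0.504, -0.0998, 0.3552]
tcp_rot: [0.0, 0.606, 0.795, 0.0]
wrist_force: [-0.1, -0.1, -0.0]
finger_gap: 0.0853
```

Emit:
{"method": "apply_moves", "body": {
  "plan": [
    {"slide": [0,0,0],"rotation": [0,0,0],"gripper": 1},
    {"slide": [0,0,0],"rotation": [0,0,0],"gripper": 1},
    {"slide": [0,0,0],"rotation": [0,0,0],"gripper": 1},
    {"slide": [0,0,0],"rotation": [0,0,0],"gripper": 1},
    {"slide": [0,0,0],"rotation": [0,0,0],"gripper": 1}
  ]
}}

```text
t: 27.1
tool_pos: [0.504, -0.0998, 0.3552]
tcp_rot: [0.0, 0.606, 0.795, -0.0]
wrist_force: [-0.2, 0.6, -0.2]
finger_gap: 0.0854
```

Run:
```python
from h import *
A=[imaging.read_camera('side')['frame'].astype(float) for _ in range(4)]
d=np.abs(A[0]-A[3]);print('diff timer',d[90:210,380:430].mean(),'background',d[300:420,300:350].mean(),env.sense()['t'])
print(env.close_job())
```

```text
diff timer 2.1652222222222224 background 2.3494444444444444 27.3
the job is handed in; nothing more can be done
None
```

The timer is hanging freely on the crossbar with the gate shut behind the bar. However, I overshot the tug: it reached about 23 N instead of 12 N for roughly a second. The job was handed in at about 27 s.

- **Hooking:** I gripped the tab and pushed the hook down over the bar. The gate first resisted at TCP z ≈ 0.2355. The sideways load dropped to zero at about 0.209, which I took as the gate flicking shut. The crown stopped the hook at about 0.205. The highest push I read was about 8 N net.
- **Tug:** My first pull crept up because the arm's position control settles slowly. That 23 N is above both the 12 N asked for and the roughly 20 N limit. I eased off and tugged again. That pull briefly rose to about 19 N, then held between about 9 and 14 N net for around 2 s, and the gate held throughout.
- **Disagreement:** The hook travelled about 17.6 mm between the crown and the gate stop, against 19.5 mm in the description. I did not find out why. I never saw the gate itself in a picture, so its being shut rests on the force readings and the tug.
- **Final checks:** After I lowered and released it, the timer leaned with its case under the bar. Successive side pictures differed only by noise, so it was still. The cuvette stood where it was, and the gripper was open and clear.

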